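# Move the tested specimens to the other rack in reverse order

### The job

The four specimens beside the hardness tester have been measured: move them from the full rack to the empty rack so that the row stands in reverse order, the specimen in the leftmost bay of the full rack going to the rightmost bay of the empty one, the second from the left to the second from the right, and so on (left and right as the robot sees them). Set each one squarely in the middle of its bay, resting on the floor of the rack the same way up as it stood, the rubber pads staying where they are.

Things in the scene. Friction and masses are not known exactly. Their poses are not given: they have to be found in the camera images.
- rack_full: Rack with the specimens in it at the start, nearer or farther than the other; flat wooden, fixed, 92 mm deep (x), 344 mm long (y). Origin: middle of its underside; x away from the robot, y to its left (turned up to 0.12 rad). Floor 12 mm above the bench. Ribs 4 mm thick, 8 mm above the floor, part it into four bays, open at front and back: centres (brass dots) at x 0, y +127.5, +42.5, -42.5, -127.5 mm
- rack_empty: Rack that is empty at the start; flat wooden, fixed, same make and size as the full one. Origin: middle of its underside; x away from the robot, y to its left (turned up to 0.12 rad). Floor 12 mm above the bench, ribs 8 mm above the floor; bay centres (brass dots) at x 0, y +127.5, +42.5, -42.5, -127.5 mm
- gear_centre (a point): a steel spur gear lying flat, toothed rim, 60 mm across, 14 mm high; this point is its centre, half-way up, z axis up. Loose, 0.1 to 0.5 kg
- ring_centre (a point): a plain steel bearing ring lying flat, 52 mm outside diameter, open in the middle, 15 mm high; this point is its centre, half-way up, z axis up. Loose, 0.1 to 0.5 kg
- pin_centre (a point): a dark turned pin standing upright, 63 mm high: lower body 24 mm diameter and 43 mm high, upper stem 16 mm diameter; this point is its centre, half-way up, z axis up. Loose, 0.1 to 0.5 kg
- disc_centre (a point): a plain solid steel disc (a test block) lying flat, 65 mm diameter, 15 mm high; this point is its centre, half-way up, z axis up. Loose, 0.1 to 0.5 kg
- pad_gear: thin black rubber pad, 68 mm diameter, 2 mm thick, fixed on the floor of the full rack in the bay where the gear stands at the start; it stays there. Origin: middle of its underside
- pad_ring: thin black rubber pad, 60 mm diameter, 2 mm thick, fixed on the floor of the full rack in the bay where the ring stands at the start; it stays there. Origin: middle of its underside
- pad_pin: thin black rubber pad, 34 mm diameter, 2 mm thick, fixed on the floor of the full rack in the bay where the pin stands at the start; it stays there. Origin: middle of its underside
- pad_disc: thin black rubber pad, 73 mm diameter, 2 mm thick, fixed on the floor of the full rack in the bay where the disc stands at the start; it stays there. Origin: middle of its underside
Mind the look-alikes: they are no part of the job. Leave any blue or purple look-alike of the part that bears pin_centre alone. Leave any orange look-alike of the part that bears gear_centre alone.

How it is judged:
By the outcome, as a careful person would: the job done as asked, in the order asked, and still so for the second after the job is handed in, with the robot touching nothing.
It also fails if it takes over 88 s, if anything falls off the work surface, if the arm or the gripper's body presses on something with over 40 N, if the wrist force passes 120 N, or if a joint passes its speed limit or range.

### The arm

A 6-joint arm with a two-finger parallel gripper is mounted at the origin on a cart in front of the work surface, level with it; the furniture and walls round the work are solid. World frame = base frame: x ahead of the robot, y to its left, z up, the work surface at z = 0. Lengths are in m, angles in rad, forces in N, time in s.
With the tool pointing down it reaches from about 0.35 to 0.975 m from the base axis. Payload 4.9 kg.
Tool frame: the origin (TCP) lies between the finger pads; the fingertips stand 14 mm ahead of it and the grasp point (between the pads) lies 5 mm behind it (manip.tcp_to_tips is the distance from the TCP to the fingertips, in m); z points along the fingers, y is the line along which they close (so a half turn about z gives the same grasp; the last joint's range is limited). The gripper opens to 85 mm and grips with 20 to 120 N. Pads are 22 mm wide; open, the fingers measure 114 mm over their backs; the gripper's body (76 mm by 85 mm) begins 54 mm behind the grasp point. The pads swing forward as they close: fully open they stand 13 mm farther back than shut.
Start: joints at [1.016, 0.053, 1.613, -0, 1.476, -0.119], TCP at [0.264, 0.567, 0.213] pointing down, gripper open.
Joint ranges: [-3.01, 3.01], [-1.01, 2.22], [0.06, 2.58], [-1.02, 4.17], [0.09, 2.62], [-3.14, 3.14]. Speed limits (rad/s): [2.57, 2.57, 3.14, 3.14, 3.14, 3.14].

### API

Orientations are given as a unit quaternion [w, x, y, z].
In Python, from plant import manip gives the robot as it stands.
- The arm moves only by the tool servo_tool, never from a script. Its argument "moves" is a list that holds one entry, the list of rows, each a list of 7 numbers: the shift along the tool's x, y, z in mm, then the turn, a rotation vector about the tool's x, y, z in degrees, then the finger opening in mm, from 0 to 85.4. In form: [[[x, y, z, ax, ay, az, fingers], ...]]. A call has 1 to 12 rows; each row shifts and turns the commanded pose from where the row before left it, along the tool's axes as they then stand; what a row does not reach is not made up. A row lasts 1/8 s, in which the tool goes at most 62.5 mm and 10.7 degrees, less where a joint would pass 70% of its speed; a pose out of reach is approached as far as the arm can. A call with a gripper value outside its range is refused whole. The fingers move at their own pace and stop on an object; the grip force is fixed at half the most. Time passes only in rows, so rows that do not move let the fingers close. It gives the time, the measured TCP pose, the force, the opening and the grip force at its end, in the units of the state.
- manip.state(): the state, without advancing time (a new reading comes with each control period).
- manip.grab_frame(name): name is "scene" or "top"; returns a dict with "image" (480x640x3 uint8, blue, green, red), "mtx" (3x3 intrinsics, pixels), "eye" and "rotation" of the camera in the world. Camera axes: x right, y down, z forward; pixel columns grow to the right and rows downward; lengths in m; the calibration is good to about 2 mm. A picture is of the moment at which its call begins. There is no depth.
- manip.job_done(): hands the job in; it is judged then, once.
The state is a dict: "time": time; "joint_pos": joint angles; "joint_vel": joint speeds; "joint_efforts": joint torques, N m; "tool_pos": TCP position; "tool_rot": TCP orientation; "contact_force": force on the tool from outside, world axes, zero at the start; "ft_torque": the same for the moment, N m; "gripper_width": opening from 0.0 (shut) to 1.0 (fully open); "grasp_force": force on a finger pad.
Only numpy, scipy, OpenCV 4.12 (cv2) and the standard library are available. Lean on these libraries where they do the work, as an engineer would, in place of code of your own. Each camera call takes 0.05 s, during which the arm holds its last target. There are 200 camera calls.

## Working session

There is one attempt and no reset: what is moved stays moved. The work goes in short steps, Python scripts to look and compute and a tool call to move; the robot and the scene stay as the last step left them, time stands still between calls to the robot, and variables do not carry over. Pictures are saved under pics/ and viewed, at most 14 in all, crops included, and the job is handed in when it is done.

Besides the shell and the picture viewer there is one more tool, called after "Emit:" as name([rows], argument=value, ...), one row to a line, values as JSON. servo_tool: Moves the arm, as the interface text tells. Its arguments: {"type":"object","properties":{"moves":{"type":"array"}},"required":["moves"]}

```bash
mkdir -p pics; ls
python3 - <<'E'
from plant import manip
import cv2
for n in("scene","top"):
    f=manip.grab_frame(n); cv2.imwrite(f"pics/{n}0.png",f["image"]); print(n,f["mtx"].tolist(),f["eye"],f["rotation"])
print(manip.state(), manip.tcp_to_tips)
E
```

```text
pics
scene [[543.0942517479735, 0.0, 309.4391459759624], [0.0, 543.0942517479735, 239.79087335295176], [0.0, 0.0, 1.0]] [-0.1005253  -0.45993348  0.67825116] [-0.39773363  0.80173029 -0.39513312  0.20713839]
top [[619.5828791703884, 0.0, 320.82661116800267], [0.0, 619.5828791703884, 235.23984009866794], [0.0, 0.0, 1.0]] [0.37581066 0.01568487 0.96656238] [ 0.07172149 -0.70316662  0.70432804 -0.06583882]
{'time': 0.1, 'joint_pos': array([ 1.01601359e+00,  5.32933433e-02,  1.61414544e+00,  1.09586206e-06,
        1.47597630e+00, -1.18974213e-01]), 'joint_vel': array([-0.00233151, -0.00160621, -0.00431216, -0.00149602,  0.00051576,
       -0.00050096]), 'joint_efforts': array([ 9.69221401e-05, -3.94906282e+01, -3.71362424e+01, -1.02471045e-04,
        4.03752216e-03, -1.38433086e-05]), 'tool_pos': array([0.26351429, 0.56608735, 0.21219114]), 'tool_rot': array([-3.01711401e-04,  2.16183883e-01,  9.76352241e-01, -8.59819779e-04]), 'contact_force': array([ 0.15313381,  0.11930707, -1.058526  ]), 'ft_torque': array([ 0.03445236, -0.05543997, -0.00725902]), 'grasp_force': 0.0, 'gripper_width': 0.9992972192437944} 0.014
```

View pics/top0.png

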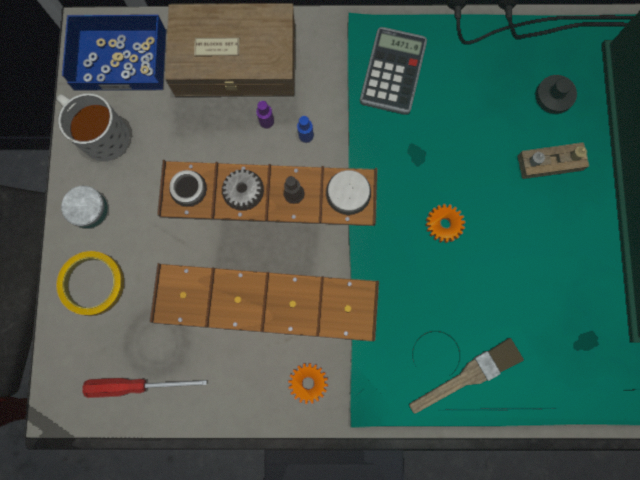

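View pics/scene0.png

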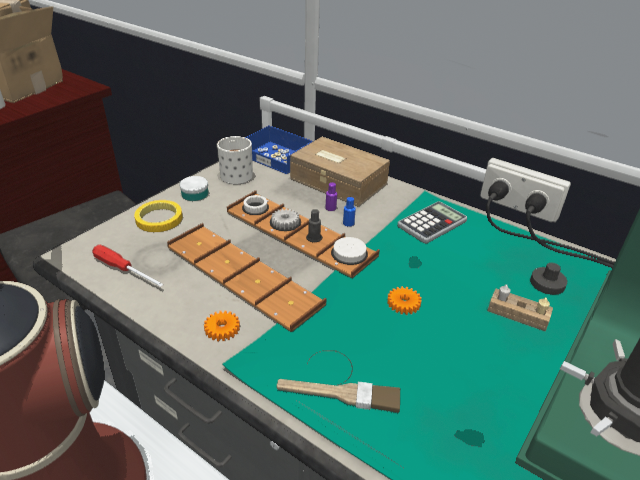

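The top view shows the full rack farther away. Left to right it holds the ring (187,187), gear (242,188), dark pin (293,189) and white-grey disc (349,192). The empty rack's dots are at (183,295), (237,300), (292,303) and (347,308). The look-alikes are the orange gears at (446,223) and (308,383), and the purple (264,113) and blue (305,128) bottles. The grey gear and dark pin standing in the rack match the description.

```bash
cat > h.py <<'E'
import numpy as np, cv2
from scipy.spatial.transform import Rotation as R
from plant import manip
def ray(f,uv,z):
    q=np.array(f["rotation"]); Rm=R.from_quat(np.r_[q[1:],q[0]]).as_matrix()
    d=np.linalg.solve(f["mtx"],np.r_[uv,1.]); d=Rm@d; e=np.array(f["eye"])
    return e+d*(z-e[2])/d[2]
def pix(f,p):
    q=np.array(f["rotation"]); Rm=R.from_quat(np.r_[q[1:],q[0]]).as_matrix()
    c=Rm.T@(np.array(p)-f["eye"]); c=f["mtx"]@c; return c[:2]/c[2]
E
python3 - <<'E'
from h import *
f=manip.grab_frame("top"); im=f["image"]; hsv=cv2.cvtColor(im,cv2.COLOR_BGR2HSV)
# brass dots
D=[]
for g in [(183,295),(237,300),(292,303),(347,308)]:
    x0,y0=g[0]-8,g[1]-8; p=hsv[y0:y0+17,x0:x0+17].astype(float)
    w=np.clip(p[...,2]-np.percentile(p[...,2],85)-15,0,None); yy,xx=np.mgrid[:17,:17]
    c=np.array([(w*xx).sum()/w.sum()+x0,(w*yy).sum()/w.sum()+y0]); D.append(ray(f,c,.012)); print("dot",c.round(1),D[-1].round(4),(w>0).sum())
D=np.array(D); print("spacing",np.linalg.norm(np.diff(D,axis=0),axis=1).round(4))
v=D[0]-D[3]; print("yaw empty",np.arctan2(-v[0],v[1]), D.mean(0))
# objects: non-wood pixels near guess
for n,g,zt,dia in [("ring",(187,187),.029,.052),("gear",(242,188),.028,.06),("pin",(293,187),.077,.016),("disc",(349,192),.029,.065)]:
    r=26; x0,y0=g[0]-r,g[1]-r; p=hsv[y0:y0+2*r,x0:x0+2*r]; 
    m=(p[...,1]<70)&(p[...,2]>(0 if n=="pin" else 75))
    if n=="pin": m=(p[...,2]<75)
    m=m.astype(np.uint8)*255
    cs,_=cv2.findContours(m,cv2.RETR_EXTERNAL,cv2.CHAIN_APPROX_NONE); c=max(cs,key=cv2.contourArea)
    (cx,cy),rad=cv2.minEnclosingCircle(c); M=cv2.moments(c); cen=np.array([M["m10"]/M["m00"]+x0,M["m01"]/M["m00"]+y0])
    print(n,"enc",round(cx+x0,1),round(cy+y0,1),"d mm",2*rad/619.6*(.9666-zt)*1e3,"cen",cen.round(1),ray(f,cen,zt).round(4),"enc",ray(f,(cx+x0,cy+y0),zt).round(4),"area d",(2*np.sqrt(M["m00"]/np.pi)/619.6*(.9666-zt)*1e3))
crop=cv2.resize(im[150:350,140:390],None,fx=3,fy=3,interpolation=cv2.INTER_CUBIC)[:600,:800]
cv2.imwrite("pics/crop.png",crop)
E
```

```text
dot [182.6 294.6] [0.4714 0.2371 0.012 ] 30
dot [237.3 299.2] [0.464  0.1523 0.012 ] 30
dot [292.3 303.4] [0.4575 0.0675 0.012 ] 30
dot [347.5 308. ] [ 0.4503 -0.0172  0.012 ] 30
spacing [0.0851 0.0851 0.085 ]
yaw empty -0.08239220913059037 [0.46079907 0.10993624 0.012     ]
ring enc 185.9 186.1 d mm 52.507968732662704 cen [186.2 186.2] [0.6399 0.2348 0.029 ] enc [0.64   0.2352 0.029 ] area d 49.67921561248038
gear enc 240.9 186.4 d mm 59.459303589310466 cen [241.2 187.2] [0.6383 0.1484 0.028 ] enc [0.6396 0.1489 0.028 ] area d 52.35107683169838
pin enc 293.5 189.5 d mm 38.149510934631465 cen [292.9 190.8] [0.6188 0.0644 0.077 ] enc [0.6207 0.0636 0.077 ] area d 30.632077176835764
disc enc 348.5 189.5 d mm 65.08697166960035 cen [348.4 190.2] [ 0.6326 -0.0198  0.029 ] enc [ 0.6337 -0.0199  0.029 ] area d 62.236051037430535
```

View pics/crop.png

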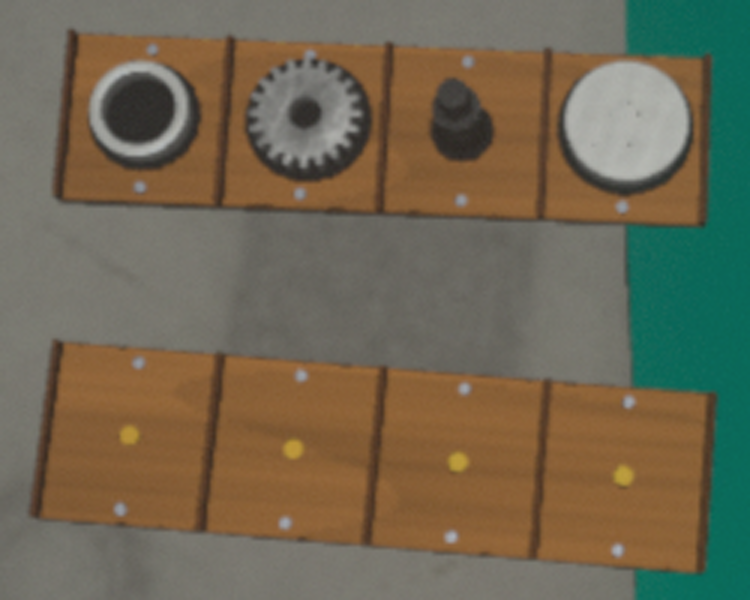

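The crop confirms it: the bare steel ring, grey toothed gear, dark pin (stem top at crop (456,91), base near (462,137)) and solid disc stand on their pads, and the empty rack's four brass dots are clear. I'll check bay centres and yaw with the screws, then compute the moves.

Run:
```python
from h import *
f=manip.grab_frame("top")
c2=lambda u,v:((u+.5)/3-.5+140,(v+.5)/3-.5+150)
S=[((152,48),(139,187)),((310,55),(299,193)),((468,61),(461,200)),((629,None),None)]
for a,b in S[:3]: print("bay",((ray(f,c2(*a),.012)+ray(f,c2(*b),.012))/2).round(4))
a,b=[ray(f,c2(*S[i][0]),.012) for i in(0,2)]; v=a-b; print("yaw full",np.arctan2(-v[0],v[1]))
print("pin top",ray(f,c2(456,91),.077).round(4),"pin body top", ray(f,c2(458,113),.057).round(4))
s=manip.state(); q=s["tool_rot"]; print("R",R.from_quat(np.r_[q[1:],q[0]]).as_matrix().round(4))
```

```text
bay [0.6406 0.2354 0.012 ]
bay [0.6367 0.1505 0.012 ]
bay [0.6329 0.0654 0.012 ]
yaw full -0.0461941345234691
pin top [0.6354 0.0664 0.077 ] pin body top [0.6297 0.0665 0.057 ]
R [[-9.065e-01  4.221e-01 -7.000e-04]
 [ 4.221e-01  9.065e-01 -1.100e-03]
 [ 1.000e-04 -1.300e-03 -1.000e+00]]
```

Emit:
servo_tool([
  [[-48,-14,0,0,0,0,85],[-48,-14,0,0,0,0,85],[-48,-14,0,0,0,0,85],[-48,-14,0,0,0,0,85],[-48,-14,0,0,0,0,85],[-48,-14,0,0,0,0,85],[-48,-14,0,0,0,0,85],[-48,-14,0,0,0,0,85],[-48,-14,0,0,0,0,85],[-48,-14,0,0,0,0,85],[0,0,0,0,0,10,85],[0,0,0,0,0,10,85]],
])

```text
time: 1.7
tool_pos: [0.6402, 0.2361, 0.2127]
tool_rot: [-0.0, 0.386, 0.923, -0.0]
contact_force: [-0.5, 0.0, 0.7]
gripper_width: 0.998
grasp_force: 0.0
```

Emit:
servo_tool([
  [[0,0,8,0,0,10,85],[0,0,8,0,0,10,85],[0,0,8,0,0,10,85],[0,0,8,0,0,10,85],[0,0,8,0,0,7.7,85],[0,0,0,0,0,0,85],[0,0,0,0,0,0,85]],
])

```text
time: 2.58
tool_pos: [0.6399, 0.2371, 0.1735]
tool_rot: [0.0, 0.723, 0.691, 0.0]
contact_force: [-0.1, -0.1, 0.5]
gripper_width: 0.996
grasp_force: 0.0
```

Emit:
servo_tool([
  [[-2,0,21,0,0,0,70],[0,0,21,0,0,0,70],[0,0,21,0,0,0,70],[0,0,21,0,0,0,70],[0,0,21,0,0,0,70],[0,0,21,0,0,0,70],[0,0,0,0,0,0,70],[0,0,0,0,0,0,70]],
])

```text
time: 3.58
tool_pos: [0.6404, 0.2352, 0.0479]
tool_rot: [0.0, 0.723, 0.69, 0.001]
contact_force: [1.0, -0.3, 0.9]
gripper_width: 0.816
grasp_force: 0.0
```

Run:
```python
from h import *
f=manip.grab_frame("scene"); s=manip.state(); p=s["tool_pos"]; print(p, s["gripper_width"])
for d in (-.035,.035): print([pix(f,p+[d,-.011,-h]).round(1).tolist() for h in (0,.007,.014,.021)])
u=pix(f,[.64,.235,.03]).astype(int); print(u)
cv2.imwrite("pics/a.png",cv2.resize(f["image"][u[1]-60:u[1]+40,u[0]-60:u[0]+70],None,fx=6,fy=6,interpolation=cv2.INTER_CUBIC))
```

```text
[0.64070548 0.235263   0.04854952] 0.8187525232571318
[[247.3, 202.0], [247.5, 204.8], [247.7, 207.5], [247.8, 210.2]]
[[268.7, 188.6], [268.8, 191.3], [268.9, 194.0], [268.9, 196.7]]
[254 200]
```

View pics/a.png

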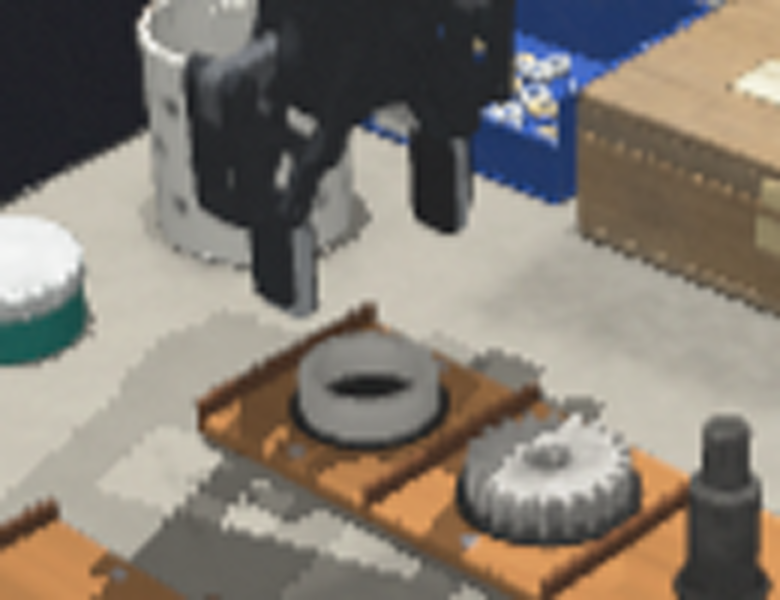

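The crop shows the open fingers above the ring. The near tip is at image (246,192) and the far tip at (268,179), both about 10 px higher than the TCP projection. So the tips look well above the ring. I'll lower in small steps and watch the force.

Emit:
servo_tool([
  [[0,0,3,0,0,0,70],[0,0,3,0,0,0,70],[0,0,3,0,0,0,70],[0,0,3,0,0,0,70],[0,0,0,0,0,0,70]],
])

```text
time: 4.25
tool_pos: [0.6394, 0.2349, 0.0348]
tool_rot: [-0.0, 0.723, 0.69, -0.0]
contact_force: [-0.7, 0.4, 1.4]
gripper_width: 0.818
grasp_force: 0.0
```

Run:
```python
from h import *
s=manip.state(); p=s["tool_pos"]; print(p, s["contact_force"])
ims=[]
for n in("scene","top"):
    f=manip.grab_frame(n); u=pix(f,[.64,.235,.04]).astype(int); print(n,u-[35,35])
    for d in (-.035,.035): print([pix(f,p+[d,-.011,-h]).round(1).tolist() for h in (-.03,-.015,0,.014)])
    ims.append(cv2.resize(f["image"][u[1]-35:u[1]+35,u[0]-35:u[0]+35],None,fx=5.5,fy=5.5,interpolation=cv2.INTER_CUBIC))
cv2.imwrite("pics/b.png",np.hstack(ims))
```

```text
[0.63943269 0.23493098 0.03476069] [-0.72693509  0.40366806  1.36844728]
scene [219 162]
[[246.7, 195.9], [247.0, 201.8], [247.4, 207.7], [247.7, 213.2]]
[[268.2, 182.6], [268.4, 188.4], [268.6, 194.2], [268.8, 199.5]]
top [149 149]
[[187.1, 202.5], [189.3, 204.9], [191.4, 207.2], [193.3, 209.4]]
[[189.0, 157.9], [191.1, 161.0], [193.2, 163.9], [195.0, 166.6]]
```

View pics/b.png

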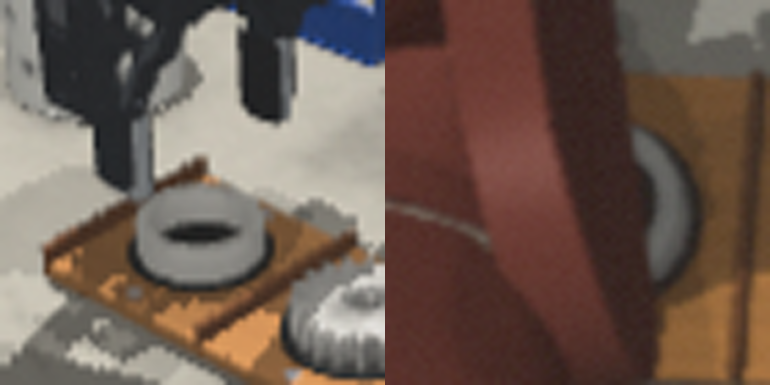

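The left half shows the near tip at image (246,198), still about 25 mm above the TCP's height. The top view is blocked by the arm. No contact yet, so I'll keep lowering in small steps.

Emit:
servo_tool([
  [[0,0,2,0,0,0,70],[0,0,2,0,0,0,70],[0,0,2,0,0,0,70],[0,0,0,0,0,0,70]],
])

```text
time: 4.85
tool_pos: [0.6395, 0.235, 0.0289]
tool_rot: [-0.0, 0.723, 0.69, -0.0]
contact_force: [-0.4, -0.3, -0.3]
gripper_width: 0.822
grasp_force: 0.0
```

Emit:
servo_tool([
  [[0,0,2,0,0,0,70],[0,0,0,0,0,0,70]],
])

```text
time: 5.1
tool_pos: [0.6396, 0.235, 0.0271]
tool_rot: [-0.0, 0.723, 0.69, -0.0]
contact_force: [-0.2, -0.4, 0.2]
gripper_width: 0.817
grasp_force: 0.0
```

Emit:
servo_tool([
  [[0,0,1,0,0,0,70],[0,0,0,0,0,0,70]],
])

```text
time: 5.35
tool_pos: [0.6397, 0.235, 0.0262]
tool_rot: [-0.0, 0.723, 0.69, -0.0]
contact_force: [-0.2, -0.3, -0.9]
gripper_width: 0.816
grasp_force: 0.0
```

Run:
```python
from h import *
s=manip.state(); p=s["tool_pos"]; print(p, s["contact_force"])
f=manip.grab_frame("scene"); u=pix(f,[.64,.235,.03]).astype(int); print(u-[35,35])
cv2.imwrite("pics/c.png",cv2.resize(f["image"][u[1]-35:u[1]+35,u[0]-35:u[0]+35],None,fx=7,fy=7,interpolation=cv2.INTER_CUBIC))
```

```text
[0.63972931 0.2350182  0.02621993] [-0.17685874 -0.26981826 -0.89229117]
[219 165]
```

View pics/c.png

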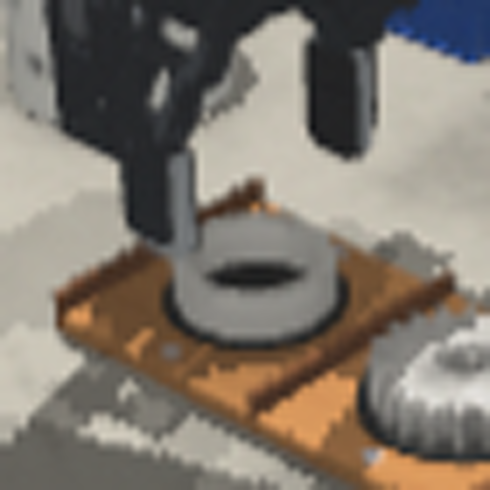

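The near tip is at about (247,201) and the far tip at (268,187), still roughly 25 mm above the floor by projection, and there's no contact. I'll continue down with force checks.

Emit:
servo_tool([
  [[0,0,2,0,0,0,70],[0,0,2,0,0,0,70],[0,0,0,0,0,0,70]],
])

```text
time: 5.78
tool_pos: [0.6395, 0.235, 0.0219]
tool_rot: [-0.0, 0.723, 0.69, -0.0]
contact_force: [0.3, -0.8, 0.0]
gripper_width: 0.816
grasp_force: 0.0
```

Emit:
servo_tool([
  [[0,0,2,0,0,0,70],[0,0,0,0,0,0,70]],
])

```text
time: 6.02
tool_pos: [0.6396, 0.235, 0.02]
tool_rot: [-0.0, 0.723, 0.69, -0.0]
contact_force: [0.3, -0.5, -0.1]
gripper_width: 0.815
grasp_force: 0.0
```

Emit:
servo_tool([
  [[0,0,2,0,0,0,70],[0,0,0,0,0,0,70]],
])

```text
time: 6.28
tool_pos: [0.6396, 0.235, 0.0181]
tool_rot: [-0.0, 0.723, 0.69, -0.0]
contact_force: [-0.5, 0.6, -0.6]
gripper_width: 0.818
grasp_force: 0.0
```

Run:
```python
from h import *
f=manip.grab_frame("scene"); u=(254,200)
cv2.imwrite("pics/d.png",cv2.resize(f["image"][u[1]-40:u[1]+30,u[0]-35:u[0]+35],None,fx=8,fy=8,interpolation=cv2.INTER_CUBIC))
```

```text
(no output)
```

View pics/d.png

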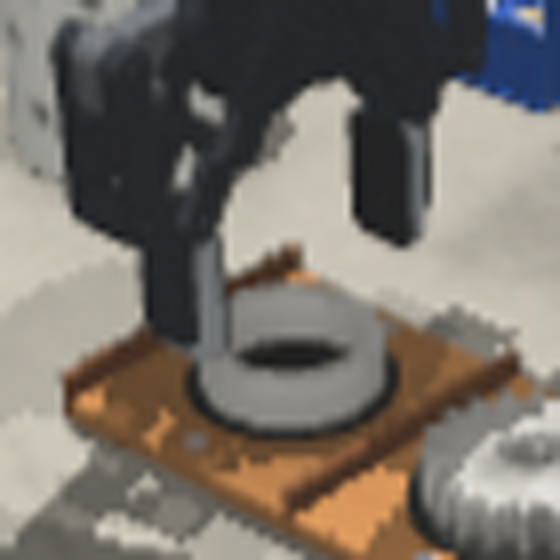

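Near tip (246,204), far tip (269,191). Against the rack's back edge the far tip is still some 20 mm up and not down beside the ring. I'll continue.

Emit:
servo_tool([
  [[0,0,2,0,0,0,70],[0,0,2,0,0,0,70],[0,0,0,0,0,0,70]],
])

```text
time: 6.7
tool_pos: [0.6395, 0.235, 0.0139]
tool_rot: [-0.0, 0.723, 0.69, -0.0]
contact_force: [-0.4, 0.8, -0.5]
gripper_width: 0.819
grasp_force: 0.0
```

Emit:
servo_tool([
  [[0,0,2,0,0,0,70],[0,0,2,0,0,0,70],[0,0,0,0,0,0,70]],
])

```text
time: 7.08
tool_pos: [0.6395, 0.235, 0.01]
tool_rot: [-0.0, 0.723, 0.69, -0.0]
contact_force: [0.2, -0.5, 0.7]
gripper_width: 0.818
grasp_force: 0.0
```

Emit:
servo_tool([
  [[0,0,2,0,0,0,70],[0,0,2,0,0,0,70],[0,0,0,0,0,0,70]],
])

```text
time: 7.45
tool_pos: [0.6396, 0.235, 0.006]
tool_rot: [-0.0, 0.723, 0.69, -0.0]
contact_force: [0.6, -0.1, 0.3]
gripper_width: 0.82
grasp_force: 0.0
```

Emit:
servo_tool([
  [[0,0,2,0,0,0,70],[0,0,2,0,0,0,70],[0,0,0,0,0,0,70]],
])

```text
time: 7.82
tool_pos: [0.6395, 0.235, 0.002]
tool_rot: [-0.0, 0.723, 0.69, -0.0]
contact_force: [0.4, 1.2, -0.1]
gripper_width: 0.821
grasp_force: 0.0
```

Emit:
servo_tool([
  [[0,0,2,0,0,0,70],[0,0,0,0,0,0,70]],
])

```text
time: 8.07
tool_pos: [0.6396, 0.235, 0.0001]
tool_rot: [-0.0, 0.723, 0.69, -0.0]
contact_force: [-0.9, 0.4, 0.2]
gripper_width: 0.818
grasp_force: 0.0
```

Run:
```python
from h import *
f=manip.grab_frame("scene"); u=(254,200)
cv2.imwrite("pics/e.png",cv2.resize(f["image"][u[1]-40:u[1]+30,u[0]-35:u[0]+35],None,fx=8,fy=8,interpolation=cv2.INTER_CUBIC))
for p in [(.605,.224),(.675,.224),(.605,.246)]: print([pix(f,[*p,z]).round(1).tolist() for z in(.012,.022,.032,.042)])
```

```text
[[248.1, 216.4], [247.8, 212.6], [247.6, 208.7], [247.4, 204.8]]
[[269.0, 202.7], [268.9, 198.9], [268.8, 195.1], [268.7, 191.3]]
[[240.6, 212.9], [240.3, 209.1], [240.0, 205.2], [239.8, 201.3]]
```

View pics/e.png

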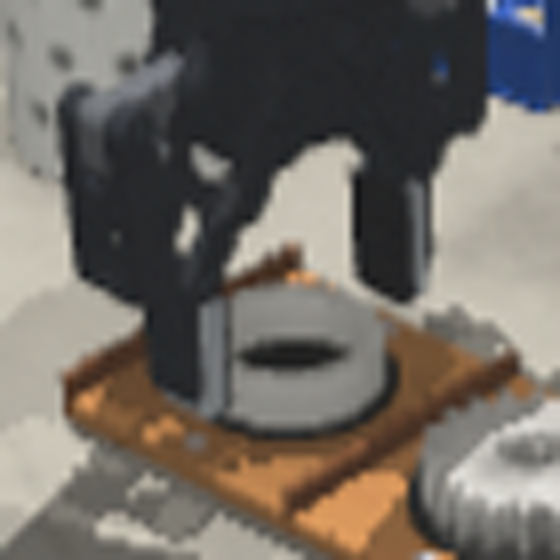

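The tips now sit at about z = 0.024 (near tip at image (246,212), far at (269,198)) with the TCP reading 0.000. So the TCP height reads about 25–30 mm low, and I'll work from the tips. I'll go 4 mm lower, then close.

Emit:
servo_tool([
  [[0,0,2,0,0,0,70],[0,0,2,0,0,0,70],[0,0,0,0,0,0,60],[0,0,0,0,0,0,50],[0,0,0,0,0,0,40],[0,0,0,0,0,0,40],[0,0,0,0,0,0,40],[0,0,0,0,0,0,40]],
])

```text
time: 9.12
tool_pos: [0.6401, 0.2351, -0.0032]
tool_rot: [0.0, 0.723, 0.69, 0.0]
contact_force: [-0.3, -0.6, 2.9]
gripper_width: 0.57
grasp_force: 62.5
```

Emit:
servo_tool([
  [[0,0,-5,0,0,0,40],[0,0,-15,0,0,0,40],[0,0,-25,0,0,0,40],[0,0,-25,0,0,0,40],[-37.3,-25.4,0,0,0,0,40],[-37.3,-25.4,0,0,0,0,40],[-37.3,-25.4,0,0,0,0,40],[-37.3,-25.4,0,0,0,0,40],[-37.3,-25.4,0,0,0,0,40],[-37.3,-25.4,0,0,0,0,40],[-37,-25.6,0,0,0,2.1,40],[0,0,0,0,0,0,40]],
])

```text
time: 10.62
tool_pos: [0.4485, -0.0187, 0.0665]
tool_rot: [0.0, 0.737, 0.676, -0.0]
contact_force: [0.4, 0.9, -0.7]
gripper_width: 0.572
grasp_force: 62.3
```

Emit:
servo_tool([
  [[0,0,0,0,0,0,40],[0,0,0,0,0,0,40]],
])

```text
time: 10.88
tool_pos: [0.4505, -0.0167, 0.0668]
tool_rot: [0.0, 0.736, 0.678, 0.0]
contact_force: [0.3, 0.2, -1.8]
gripper_width: 0.573
grasp_force: 62.3
```

Run:
```python
from h import *
print(manip.state()["tool_pos"],manip.state()["tool_rot"],manip.state()["joint_pos"])
f=manip.grab_frame("scene"); t=manip.grab_frame("top")
a=f["image"][190:340,150:350]; b=t["image"][150:350,140:390]
cv2.imwrite("pics/g.png",np.hstack([cv2.resize(a,(400,300),interpolation=cv2.INTER_CUBIC),cv2.resize(b,(375,300),interpolation=cv2.INTER_CUBIC)]))
```

```text
[ 0.45047957 -0.01666214  0.06675551] [2.29068057e-04 7.35518754e-01 6.77504269e-01 2.75788777e-04] [-2.02444398e-01 -2.40916943e-01  2.14109040e+00  1.90226089e-04
  1.24072512e+00 -1.20438084e-01]
```

View pics/g.png

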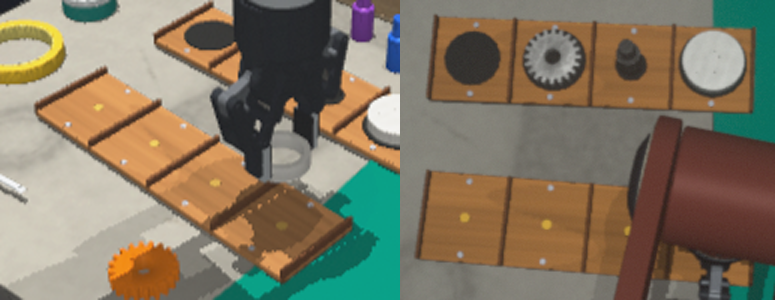

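Left half: the ring is held over the rightmost bay, at about image (295,265). Right half: the pad remains in the leftmost bay. I'll check the ring's offset in the grasp.

Run:
```python
from h import *
f=manip.grab_frame("scene"); t=manip.grab_frame("top")
im=t["image"]; p=im[160:215,162:212].max(2)
m=(p<60).astype(np.uint8); cs,_=cv2.findContours(m,0,1); c=max(cs,key=cv2.contourArea); (x,y),r=cv2.minEnclosingCircle(c)
print("pad",ray(t,(x+162,y+160),.014).round(4),2*r/619.6*.9526)
print("ring top expected px",pix(f,[.4505,-.0167,.099]),pix(f,[.4505,-.0267,.099]),pix(f,[.4605,-.0167,.099]))
h=cv2.cvtColor(f["image"],cv2.COLOR_BGR2HSV)[245:290,265:320]
cv2.imwrite("pics/i.png",cv2.resize(f["image"][240:295,260:325],None,fx=10,fy=10,interpolation=cv2.INTER_CUBIC))
```

```text
pad [0.6412 0.2356 0.014 ] 0.05438082400100935
ring top expected px [290.09640102 264.37757835] [294.77121305 266.7274428 ] [293.7893337 261.4343784]
```

View pics/i.png

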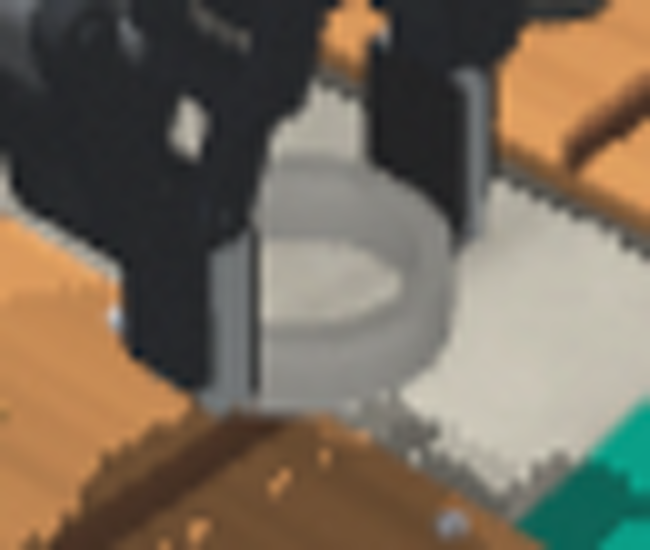

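The ring is level and centred in the grasp: its top ellipse is centred near column 290, and the projection gives 290.1. I'll lower it.

Emit:
servo_tool([
  [[0,0,20,0,0,0,40],[0,0,20,0,0,0,40],[0,0,18,0,0,0,40],[0,0,8,0,0,0,40],[0,0,2,0,0,0,40],[0,0,2,0,0,0,40],[0,0,0,0,0,0,40],[0,0,0,0,0,0,40]],
])

```text
time: 12.08
tool_pos: [0.4502, -0.0173, -0.0032]
tool_rot: [0.0, 0.736, 0.677, 0.0]
contact_force: [0.4, -0.1, -2.3]
gripper_width: 0.573
grasp_force: 62.3
```

Emit:
servo_tool([
  [[0,0,1,0,0,0,40],[0,0,0,0,0,0,40]],
])

```text
time: 12.32
tool_pos: [0.4498, -0.0172, -0.0047]
tool_rot: [0.0, 0.736, 0.677, 0.0]
contact_force: [-0.2, 0.9, -1.0]
gripper_width: 0.573
grasp_force: 62.3
```

Emit:
servo_tool([
  [[0,0,0.7,0,0,0,40],[0,0,0,0,0,0,40]],
])

```text
time: 12.58
tool_pos: [0.4499, -0.0172, -0.0051]
tool_rot: [0.0, 0.736, 0.677, 0.0]
contact_force: [-1.2, 0.9, 1.5]
gripper_width: 0.573
grasp_force: 62.5
```

Emit:
servo_tool([
  [[0,0,0,0,0,0,55],[0,0,0,0,0,0,65],[0,0,0,0,0,0,72],[0,0,0,0,0,0,72],[0,0,-10,0,0,0,72],[0,0,-40,0,0,0,76],[0,0,-40,0,0,0,76],[36.4,35,0,0,0,0,76],[36.4,35,0,0,0,0,76],[36.4,35,0,0,0,0,76],[36.4,35,0,0,0,0,76],[36.1,34.7,0,0,0,-2.1,76]],
])

```text
time: 14.08
tool_pos: [0.6405, 0.1506, 0.0854]
tool_rot: [0.0, 0.723, 0.691, 0.0]
contact_force: [0.9, -0.0, 0.2]
gripper_width: 0.89
grasp_force: 0.0
```

Emit:
servo_tool([
  [[0,0,20,0,0,0,76],[0,0,20,0,0,0,76],[0,0,0,0,0,0,76],[0,0,0,0,0,0,76]],
])

```text
time: 14.58
tool_pos: [0.6384, 0.1486, 0.0445]
tool_rot: [-0.0, 0.724, 0.69, -0.0]
contact_force: [0.5, -0.5, 0.0]
gripper_width: 0.891
grasp_force: 0.0
```

Run:
```python
from h import *
s=manip.state();print(s["tool_pos"],s["gripper_width"])
t=manip.grab_frame("top"); im=t["image"]; h=cv2.cvtColor(im,cv2.COLOR_BGR2HSV)
x0,y0=321,282;p=h[y0:y0+54,x0:x0+54]; m=((p[...,1]<70)&(p[...,2]>75)).astype(np.uint8)
cs,_=cv2.findContours(m,0,1); c=max(cs,key=cv2.contourArea); (x,y),r=cv2.minEnclosingCircle(c)
print("ring",ray(t,(x+x0,y+y0),.027).round(4),2*r/619.6*.9396)
cv2.imwrite("pics/j.png",cv2.resize(im[150:350,140:390],None,fx=2.4,fy=2.4,interpolation=cv2.INTER_CUBIC))
```

```text
[0.63837193 0.14855324 0.04454631] 0.8910094933829471
ring [ 0.4497 -0.0158  0.027 ] 0.052881460319110236
```

View pics/j.png

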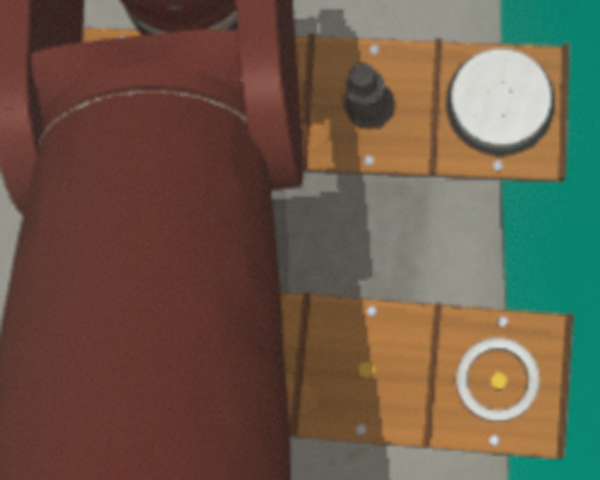

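The ring sits centred round its brass dot (crop (498,379)), about 1.5 mm off. Now the gear.

Emit:
servo_tool([
  [[1.4,0,16,0,0,0,76],[0,0,16,0,0,0,76],[0,0,10,0,0,0,76],[0,0,4,0,0,0,76],[0,0,2,0,0,0,76],[0,0,1,0,0,0,70],[0,0,0,0,0,0,60],[0,0,0,0,0,0,50],[0,0,0,0,0,0,45],[0,0,0,0,0,0,45],[0,0,0,0,0,0,45]],
])

```text
time: 16.0
tool_pos: [0.6399, 0.1509, -0.0032]
tool_rot: [0.0, 0.723, 0.69, 0.001]
contact_force: [-0.4, -0.4, 5.6]
gripper_width: 0.654
grasp_force: 64.4
```

Emit:
servo_tool([
  [[0,0,-5,0,0,0,45],[0,0,-15,0,0,0,45],[0,0,-25,0,0,0,45],[0,0,-25,0,0,0,45],[-18.3,-35.7,0,0,0,0,45],[-18.3,-35.7,0,0,0,0,45],[-18.3,-35.7,0,0,0,0,45],[-18.3,-35.7,0,0,0,0,45],[-18.3,-35.7,0,0,0,2.1,45],[0,0,0,0,0,0,45],[0,0,0,0,0,0,45],[0,0,0,0,0,0,45]],
])

```text
time: 17.5
tool_pos: [0.4577, 0.0679, 0.0664]
tool_rot: [0.0, 0.736, 0.677, 0.001]
contact_force: [0.8, -0.0, -1.7]
gripper_width: 0.66
grasp_force: 64.1
```

Run:
```python
from h import *
s=manip.state();print(s["tool_pos"],s["contact_force"])
f=manip.grab_frame("scene"); t=manip.grab_frame("top"); P=s["tool_pos"]
u=pix(f,[P[0],P[1],.098]); print("gear top exp px in crop",(u-[225,220])*6)
cv2.imwrite("pics/k.png",cv2.resize(f["image"][220:290,225:315],None,fx=6,fy=6,interpolation=cv2.INTER_CUBIC))
im=t["image"]; p=im[158:220,212:270].max(2)
m=(p<60).astype(np.uint8); cs,_=cv2.findContours(m,0,1); c=max(cs,key=cv2.contourArea); (x,y),r=cv2.minEnclosingCircle(c)
print("pad",ray(t,(x+212,y+158),.014).round(4),2*r/619.6*.9526)
```

```text
[0.45771179 0.0678813  0.0663604 ] [ 0.78458015 -0.01210427 -1.73037989]
gear top exp px in crop [181.08655658 143.66472193]
pad [0.6379 0.1481 0.014 ] 0.061529756866169405
```

View pics/k.png

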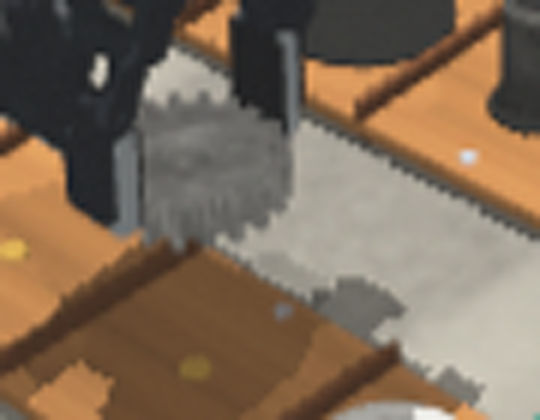

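The gear is held level. Its right edge is at crop column 291, so its centre is at about 185 against the expected 181, some 1 mm to the right. I'll correct by 1 mm and lower.

Emit:
servo_tool([
  [[1,0,20,0,0,0,45],[0,0,20,0,0,0,45],[0,0,18,0,0,0,45],[0,0,8,0,0,0,45],[0,0,2,0,0,0,45],[0,0,2,0,0,0,45],[0,0,1,0,0,0,45],[0,0,0,0,0,0,45],[0,0,0,0,0,0,45]],
])

```text
time: 18.73
tool_pos: [0.4568, 0.0686, -0.0051]
tool_rot: [0.0, 0.736, 0.677, 0.0]
contact_force: [-0.5, 0.1, -1.7]
gripper_width: 0.653
grasp_force: 64.1
```

Emit:
servo_tool([
  [[0,0,0.6,0,0,0,45],[0,0,0,0,0,0,45]],
])

```text
time: 18.98
tool_pos: [0.4569, 0.0687, -0.0052]
tool_rot: [0.0, 0.736, 0.677, -0.0]
contact_force: [-4.5, 0.5, 5.8]
gripper_width: 0.652
grasp_force: 65.0
```

Emit:
servo_tool([
  [[0,0,0,0,0,0,62],[0,0,0,0,0,0,72],[0,0,0,0,0,0,76],[0,0,0,0,0,0,76],[0,0,-10,0,0,0,76],[0,0,-45,0,0,0,76],[0,0,-45,0,0,0,60],[3,44,0,0,0,0,50],[3,44,0,0,0,0,50],[3,44,0,0,0,0,50],[3.3,43.6,0,0,0,-2.1,50],[0,0,0,0,0,0,50]],
])

```text
time: 20.48
tool_pos: [0.6348, 0.066, 0.0944]
tool_rot: [0.0, 0.724, 0.69, 0.0]
contact_force: [-0.6, -0.2, -0.6]
gripper_width: 0.585
grasp_force: 0.0
```

Emit:
servo_tool([
  [[0,0,0,0,0,0,50],[0,0,0,0,0,0,50]],
])

```text
time: 20.72
tool_pos: [0.6316, 0.0664, 0.0942]
tool_rot: [-0.0, 0.723, 0.69, -0.0]
contact_force: [0.3, -0.3, -1.0]
gripper_width: 0.585
grasp_force: 0.0
```

Run:
```python
from h import *
s=manip.state();P=s["tool_pos"];print(P,s["contact_force"],s["gripper_width"])
f=manip.grab_frame("scene"); print([((pix(f,[P[0]+d,P[1]-.011,P[2]+.018])-[275,130])*6).round() for d in(-.025,.025)], ((pix(f,[P[0],P[1],.077])-[275,130])*6).round(),((pix(f,[P[0],P[1],.057])-[275,130])*6).round())
cv2.imwrite("pics/l.png",cv2.resize(f["image"][130:250,275:365],None,fx=5,fy=5,interpolation=cv2.INTER_CUBIC))
h=cv2.cvtColor(f["image"],cv2.COLOR_BGR2HSV)
# pin stem columns: dark pixels rows
g=f["image"].max(2)
for z in (.072,.066,.06,.05,.04,.03):
    u=pix(f,[.633,.066,z]); r=int(round(u[1])); c0=int(u[0]); xs=[x for x in range(c0-14,c0+15) if g[r,x]<75]; print(z,u.round(1),r,xs[:1],xs[-1:],len(xs))
```

```text
[0.63158143 0.06644241 0.09424625] [ 0.27233862 -0.27882587 -0.95406999] 0.5846120606014852
[array([219., 442.]), array([311., 377.])] [236. 488.] [235. 537.]
0.072 [314.9 213.1] 213 [312] [317] 6
0.066 [314.8 215.6] 216 [311] [317] 7
0.06 [314.7 218.1] 218 [311] [318] 8
0.05 [314.6 222.2] 222 [300] [320] 15
0.04 [314.5 226.2] 226 [301] [320] 16
0.03 [314.4 230.2] 230 [309] [320] 12
```

Emit:
servo_tool([
  [[0,1,20,0,0,0,50],[0,0,20,0,0,0,50],[0,0,20,0,0,0,50],[0,0,14,0,0,0,50],[0,0,8,0,0,0,50],[0,0,0,0,0,0,40],[0,0,0,0,0,0,30],[0,0,0,0,0,0,20],[0,0,0,0,0,0,12],[0,0,0,0,0,0,12],[0,0,0,0,0,0,12],[0,0,0,0,0,0,12]],
])

```text
time: 22.28
tool_pos: [0.6344, 0.0663, 0.0133]
tool_rot: [0.001, 0.723, 0.69, 0.001]
contact_force: [-1.6, 0.2, 6.3]
gripper_width: 0.262
grasp_force: 59.2
```

Emit:
servo_tool([
  [[0,0,-5,0,0,0,12],[0,0,-15,0,0,0,12],[0,0,-20,0,0,0,12],[0,0,-10,0,0,0,12],[15.6,-34.8,0,0,0,0,12],[15.6,-34.8,0,0,0,0,12],[15.6,-34.8,0,0,0,0,12],[15.6,-34.8,0,0,0,0,12],[15.6,-34.8,0,0,0,2.1,12],[0,0,0,0,0,0,12],[0,0,0,0,0,0,12],[0,0,0,0,0,0,12]],
])

```text
time: 23.78
tool_pos: [0.4646, 0.1519, 0.0626]
tool_rot: [0.0, 0.736, 0.677, 0.0]
contact_force: [-0.4, -0.6, -1.5]
gripper_width: 0.265
grasp_force: 59.1
```

Run:
```python
from h import *
s=manip.state();P=s["tool_pos"];print(P,s["contact_force"])
t=manip.grab_frame("top"); im=t["image"]
for n,(x0,x1) in {"pin":(272,316)}.items():
    p=im[165:218,x0:x1].max(2); m=(p<60).astype(np.uint8); cs,_=cv2.findContours(m,0,1); c=max(cs,key=cv2.contourArea); (x,y),r=cv2.minEnclosingCircle(c)
    print("pad",ray(t,(x+x0,y+165),.014).round(4),2*r/619.6*.9526)
f=manip.grab_frame("scene"); g=f["image"]; v=cv2.cvtColor(g,cv2.COLOR_BGR2HSV)
dz=P[2]-.0133
for z in (.016,.02,.024):
    u=pix(f,[P[0],P[1],z+dz]); print(z,u.round(1)); r=int(round(u[1])); c0=int(u[0]); print([int(a) for a in g[r,c0-14:c0+15].max(1)])
```

```text
[0.46462907 0.15194607 0.06264637] [-0.44096555 -0.57543907 -1.53161931]
pad [0.6321 0.0664 0.014 ] 0.028258008120828015
0.016 [224.8 239.3]
[201, 203, 203, 203, 203, 202, 212, 221, 83, 64, 78, 76, 58, 50, 48, 49, 51, 49, 51, 52, 54, 107, 195, 196, 197, 197, 196, 196, 194]
0.02 [224.6 237.6]
[203, 204, 212, 210, 209, 212, 223, 214, 55, 96, 116, 114, 89, 73, 47, 49, 52, 51, 50, 51, 58, 128, 197, 197, 198, 200, 198, 197, 196]
0.024 [224.5 235.9]
[223, 222, 215, 211, 194, 196, 112, 42, 41, 48, 98, 116, 114, 112, 41, 51, 48, 47, 46, 46, 55, 128, 201, 200, 201, 201, 201, 201, 199]
```

Emit:
servo_tool([
  [[0,0,20,0,0,0,12],[0,0,18,0,0,0,12],[0,0,8,0,0,0,12],[0,0,2,0,0,0,12],[0,0,2,0,0,0,12],[0,0,0,0,0,0,12],[0,0,0,0,0,0,12]],
])

```text
time: 24.75
tool_pos: [0.4639, 0.1524, 0.0125]
tool_rot: [0.0, 0.736, 0.677, 0.0]
contact_force: [0.4, 0.9, -1.6]
gripper_width: 0.266
grasp_force: 59.2
```

Emit:
servo_tool([
  [[0,0,0.8,0,0,0,12],[0,0,0,0,0,0,12]],
])

```text
time: 25.0
tool_pos: [0.4636, 0.1523, 0.0114]
tool_rot: [0.0, 0.736, 0.677, 0.0]
contact_force: [-0.7, -0.3, -1.3]
gripper_width: 0.262
grasp_force: 59.2
```

Emit:
servo_tool([
  [[0,0,0.5,0,0,0,12],[0,0,0,0,0,0,12]],
])

```text
time: 25.25
tool_pos: [0.4637, 0.1524, 0.0113]
tool_rot: [0.0, 0.736, 0.677, 0.0]
contact_force: [-2.0, -0.5, 3.5]
gripper_width: 0.267
grasp_force: 59.9
```

Emit:
servo_tool([
  [[0,0,0,0,0,0,25],[0,0,0,0,0,0,35],[0,0,0,0,0,0,45],[0,0,0,0,0,0,45],[0,0,-20,0,0,0,45],[0,0,-35,0,0,0,45],[0,0,-35,0,0,0,45],[-31.4,36.7,0,0,0,0,60],[-31.4,36.7,0,0,0,0,80],[-31.4,36.7,0,0,0,0,80],[-31.4,36.7,0,0,0,0,80],[-31.4,36.7,0,0,0,-2.1,80]],
])

```text
time: 26.75
tool_pos: [0.6342, -0.0207, 0.1005]
tool_rot: [-0.0, 0.723, 0.691, 0.0]
contact_force: [-0.2, 0.5, 0.4]
gripper_width: 0.939
grasp_force: 0.0
```

Emit:
servo_tool([
  [[0,0,20,0,0,0,80],[0,0,20,0,0,0,80],[0,0,0,0,0,0,80],[0,0,0,0,0,0,80]],
])

```text
time: 27.25
tool_pos: [0.6326, -0.0186, 0.0605]
tool_rot: [-0.0, 0.723, 0.691, -0.0]
contact_force: [0.8, -0.0, 1.1]
gripper_width: 0.939
grasp_force: 0.0
```

Run:
```python
from h import *
s=manip.state();P=s["tool_pos"];print(P,s["contact_force"],s["gripper_width"])
t=manip.grab_frame("top"); f=manip.grab_frame("scene")
cv2.imwrite("pics/m.png",np.hstack([cv2.resize(t["image"][150:350,140:390],(375,300),interpolation=cv2.INTER_CUBIC),cv2.resize(f["image"][190:340,160:400],(420,300)[:2],interpolation=cv2.INTER_CUBIC)]))
im=t["image"];h=cv2.cvtColor(im,cv2.COLOR_BGR2HSV)
x0,y0=266,276;p=h[y0:y0+54,x0:x0+54]; m=((p[...,1]<70)&(p[...,2]>75)).astype(np.uint8)
cs,_=cv2.findContours(m,0,1); c=max(cs,key=cv2.contourArea); (x,y),r=cv2.minEnclosingCircle(c)
print("gear",ray(t,(x+x0,y+y0),.026).round(4),2*r/619.6*.9406)
```

```text
[ 0.63264085 -0.01856684  0.06051263] [ 0.82462911 -0.01589021  1.10917599] 0.9386599567646188Traceback (most recent call last):
  File "<stdin>", line 7, in <module>
ValueError: max() iterable argument is empty
```

View pics/m.png

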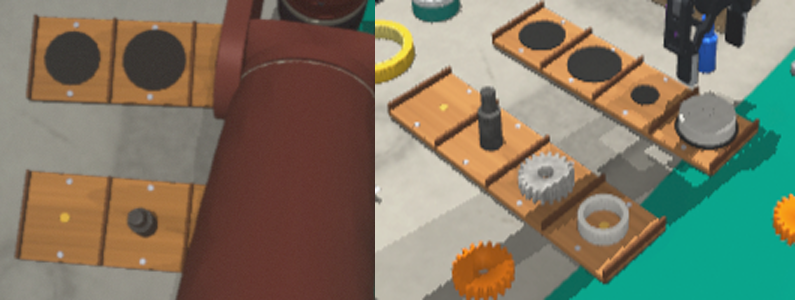

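The picture shows the pin, gear and ring standing in their bays with the pads left in place, and the open fingers above the disc. Now the disc.

Emit:
servo_tool([
  [[-0.7,0,20,0,0,0,80],[0,0,20,0,0,0,80],[0,0,14,0,0,0,80],[0,0,7,0,0,0,80],[0,0,3,0,0,0,80],[0,0,1,0,0,0,75],[0,0,0,0,0,0,65],[0,0,0,0,0,0,55],[0,0,0,0,0,0,50],[0,0,0,0,0,0,50],[0,0,0,0,0,0,50]],
])

```text
time: 28.72
tool_pos: [0.6341, -0.0203, -0.0029]
tool_rot: [0.001, 0.723, 0.69, 0.001]
contact_force: [-2.0, 0.2, 6.2]
gripper_width: 0.729
grasp_force: 66.3
```

Emit:
servo_tool([
  [[0,0,-5,0,0,0,50],[0,0,-20,0,0,0,50],[0,0,-35,0,0,0,50],[0,0,-30,0,0,0,50],[35.7,-24.9,0,0,0,0,50],[35.7,-24.9,0,0,0,0,50],[35.7,-24.9,0,0,0,0,50],[35.7,-24.9,0,0,0,0,50],[35.7,-24.9,0,0,0,0,50],[35.7,-24.9,0,0,0,0,50],[35.4,-25,0,0,0,2.1,50],[0,0,0,0,0,0,50]],
])

```text
time: 30.22
tool_pos: [0.469, 0.2392, 0.0862]
tool_rot: [-0.0, 0.735, 0.679, 0.0]
contact_force: [-0.7, -0.5, -4.0]
gripper_width: 0.726
grasp_force: 66.6
```

Emit:
servo_tool([
  [[0,0,20,0,0,0,50],[0,0,0,0,0,0,50],[0,0,0,0,0,0,50]],
])

```text
time: 30.6
tool_pos: [0.4712, 0.2368, 0.0663]
tool_rot: [0.0, 0.736, 0.677, 0.0]
contact_force: [0.2, -0.6, -3.7]
gripper_width: 0.725
grasp_force: 66.7
```

Run:
```python
from h import *
s=manip.state();P=s["tool_pos"];print(P,s["tool_rot"],s["contact_force"])
t=manip.grab_frame("top"); im=t["image"]; h=cv2.cvtColor(im,cv2.COLOR_BGR2HSV)
x0=322; p=im[158:223,x0:374].max(2); m=(p<60).astype(np.uint8); cs,_=cv2.findContours(m,0,1); c=max(cs,key=cv2.contourArea); (x,y),r=cv2.minEnclosingCircle(c)
print("pad",ray(t,(x+x0,y+158),.014).round(4),2*r/619.6*.9526)
for n,x0,y0,z in (("ring",321,282,.027),("gear",266,276,.026)):
    p=h[y0:y0+54,x0:x0+54]; m=((p[...,1]<70)&(p[...,2]>75)).astype(np.uint8)
    cs,_=cv2.findContours(m,0,1)
    if cs: c=max(cs,key=cv2.contourArea); (x,y),r=cv2.minEnclosingCircle(c); print(n,ray(t,(x+x0,y+y0),z).round(4),2*r/619.6*.94)
f=manip.grab_frame("scene"); g=f["image"]; dz=P[2]+.0029
for z in (.016,.02,.024):
    u=pix(f,[P[0],P[1],z+dz]); r=int(round(u[1])); c0=int(u[0]); print(u.round(1),[int(a) for a in g[r,c0-22:c0+25].max(1)])
```

```text
[0.47118832 0.23684667 0.06633607] [1.93472187e-04 7.36152133e-01 6.76816041e-01 2.14831247e-04] [ 0.17799018 -0.6311472  -3.67409883]
pad [ 0.6329 -0.0199  0.014 ] 0.06644221685100479
ring [ 0.4498 -0.0161  0.027 ] 0.05317936165245061
gear [0.4566 0.0663 0.026 ] 0.05954902222881477
[194.7 213.3] [198, 156, 41, 41, 42, 42, 49, 42, 49, 104, 115, 116, 89, 88, 130, 130, 130, 131, 131, 132, 132, 132, 131, 131, 131, 130, 130, 131, 131, 130, 130, 131, 131, 132, 133, 132, 129, 124, 120, 118, 173, 204, 204, 204, 202, 202, 201]
[194.5 211.5] [193, 138, 40, 41, 40, 41, 41, 43, 56, 116, 114, 115, 75, 94, 130, 128, 130, 128, 128, 129, 130, 131, 131, 133, 133, 132, 132, 131, 130, 130, 128, 130, 130, 131, 131, 132, 129, 126, 119, 119, 164, 203, 204, 204, 203, 204, 200]
[194.3 209.8] [130, 78, 42, 41, 41, 41, 42, 44, 70, 115, 114, 111, 74, 130, 131, 130, 128, 112, 113, 129, 129, 131, 130, 130, 132, 131, 131, 130, 130, 130, 131, 132, 133, 132, 132, 132, 131, 128, 116, 116, 185, 203, 203, 204, 203, 204, 204]
```

Emit:
servo_tool([
  [[0.5,0,20,0,0,0,50],[0,0,20,0,0,0,50],[0,0,18,0,0,0,50],[0,0,8,0,0,0,50],[0,0,2,0,0,0,50],[0,0,2,0,0,0,50],[0,0,0,0,0,0,50],[0,0,0,0,0,0,50]],
])

```text
time: 31.7
tool_pos: [0.4711, 0.238, -0.0038]
tool_rot: [0.0, 0.736, 0.677, 0.0]
contact_force: [-1.0, -0.1, -2.7]
gripper_width: 0.728
grasp_force: 66.8
```

Emit:
servo_tool([
  [[0,0,1,0,0,0,50],[0,0,0,0,0,0,50]],
])

```text
time: 31.95
tool_pos: [0.471, 0.238, -0.0048]
tool_rot: [0.0, 0.736, 0.677, 0.0]
contact_force: [0.0, 0.3, -1.6]
gripper_width: 0.729
grasp_force: 67.2
```

Emit:
servo_tool([
  [[0,0,0.6,0,0,0,50],[0,0,0,0,0,0,50]],
])

```text
time: 32.2
tool_pos: [0.471, 0.2379, -0.0049]
tool_rot: [0.0, 0.736, 0.677, 0.0]
contact_force: [-2.8, -0.7, 6.1]
gripper_width: 0.727
grasp_force: 67.9
```

Emit:
servo_tool([
  [[0,0,0,0,0,0,65],[0,0,0,0,0,0,75],[0,0,0,0,0,0,80],[0,0,0,0,0,0,80],[0,0,-10,0,0,0,80],[0,0,-45,0,0,0,80],[0,0,-50,0,0,0,80],[0,0,-50,0,0,0,80],[45,-25,0,0,0,0,80],[45,-25,0,0,0,0,80],[45,-25,0,0,0,0,80],[45,-25,0,0,0,0,80]],
])

```text
time: 33.7
tool_pos: [0.3853, 0.4271, 0.1502]
tool_rot: [0.0, 0.736, 0.677, 0.001]
contact_force: [0.0, 0.8, 0.0]
gripper_width: 0.934
grasp_force: 0.0
```

Emit:
servo_tool([
  [[40,-20,0,0,0,0,80],[40,-20,0,0,0,0,80],[0,0,0,0,0,0,80],[0,0,0,0,0,0,80]],
])

```text
time: 34.2
tool_pos: [0.3528, 0.5083, 0.1494]
tool_rot: [0.0, 0.736, 0.677, 0.0]
contact_force: [1.3, 0.0, -0.9]
gripper_width: 0.933
grasp_force: 0.0
```

Run:
```python
from h import *
s=manip.state();P=s["tool_pos"];print(P)
t=manip.grab_frame("top"); f=manip.grab_frame("scene"); im=t["image"]; h=cv2.cvtColor(im,cv2.COLOR_BGR2HSV)
for n,x0,y0,z,d in (("ring",321,282,.027,(.4503,-.0172)),("gear",266,276,.026,(.4575,.0675)),("disc",156,267,.027,(.4714,.2371))):
    p=h[y0:y0+54,x0:x0+54]; m=((p[...,1]<70)&(p[...,2]>75)).astype(np.uint8)
    cs,_=cv2.findContours(m,0,1)
    if cs: c=max(cs,key=cv2.contourArea); (x,y),r=cv2.minEnclosingCircle(c); q=ray(t,(x+x0,y+y0),z); print(n,q.round(4),2*r/619.6*.94,((q[:2]-d)*1e3).round(1))
p=im[275:320,210:265].max(2); m=(p<75).astype(np.uint8); ys,xs=np.nonzero(m); print("pin bbox",xs.min()+210,xs.max()+210,ys.min()+275,ys.max()+275)
for z in(.012,.055,.075): print(z,pix(t,[.464,.1523,z]).round(1), pix(f,[.464,.1523,z]).round(1))
cv2.imwrite("pics/n.png",np.hstack([cv2.resize(im[150:350,140:390],(500,400),interpolation=cv2.INTER_CUBIC),cv2.resize(f["image"][190:330,160:265],(300,400),interpolation=cv2.INTER_CUBIC)]))
```

```text
[0.35284737 0.50828689 0.14938504]
ring [ 0.4495 -0.0158  0.027 ] 0.053116251069395826 [-0.8  1.4]
gear [0.4568 0.0665 0.026 ] 0.06001750473209624 [-0.7 -1. ]
disc [0.4742 0.2375 0.027 ] 0.07204878938205785 [2.8 0.4]
pin bbox 210 244 281 307
0.012 [237.3 299.2] [226.5 261.4]
0.055 [233.2 296.6] [224.8 243.7]
0.075 [231.2 295.2] [224.  235.2]
```

View pics/n.png

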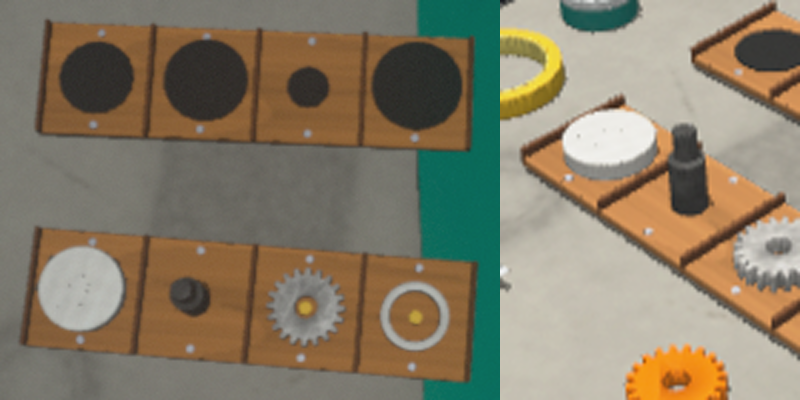

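Final view: disc, pin, gear and ring stand left to right, each in its bay, and all four pads are still in the full rack. The disc mask took in a screw (72 mm measured), so I'll re-measure it with the mask opened.

Run:
```python
from h import *
t=manip.grab_frame("top"); h=cv2.cvtColor(t["image"],cv2.COLOR_BGR2HSV)
p=h[262:326,152:212]; m=((p[...,1]<70)&(p[...,2]>90)).astype(np.uint8); m=cv2.morphologyEx(m,cv2.MORPH_OPEN,cv2.getStructuringElement(2,(11,11)))
cs,_=cv2.findContours(m,0,1); c=max(cs,key=cv2.contourArea); (x,y),r=cv2.minEnclosingCircle(c); q=ray(t,(x+152,y+262),.027); print(q,2*r/619.6*.94)
```

```text
[0.4708094  0.23693517 0.027     ] 0.06690832966754634
```

The disc is within 1 mm of its bay centre, so I'll hand in.

```bash
python3 -c "
from plant import manip
print(manip.job_done())"
```

```text
the job is handed in; nothing more can be done
None
```

The job is handed in at about 34 s: disc, pin, gear and ring stand left to right in the empty rack, the disc, gear and ring within about 2 mm of their bay centres by measurement and the pin by eye, and all four pads still in the full rack.

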